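# Find the heavy side of an eccentric rotor

### The arm

A 7-joint arm with a two-finger parallel gripper is mounted at the origin on a cart in front of the work surface, level with it; the furniture and walls round the work are solid. World frame = base frame: x ahead of the robot, y to its left, z up, the work surface at z = 0. Lengths are in m, angles in rad, forces in N, time in s.
With the tool pointing down it reaches from about 0.425 to 0.875 m from the base axis. Payload 8.4 kg.
Tool frame: the origin (TCP) lies midway between the tips of the shut fingers; the grasp point (between the pads) lies 19 mm behind it; z points along the fingers, y is the line along which they close (so a half turn about z gives the same grasp; the last joint's range is limited). The gripper opens to 85 mm and grips with 20 to 120 N. Pads are 22 mm wide; open, the fingers measure 114 mm over their backs; the gripper's body (76 mm by 85 mm) begins 54 mm behind the grasp point. The pads swing forward as they close: fully open they stand 13 mm farther back than shut.
Start: joints at [1.038, 0.333, 0.04, 1.465, -0.013, 1.343, -0.059], TCP at [0.273, -0.59, 0.231] pointing down, gripper open.
Joint ranges: [-2.58, 2.58], [-0.38, 2.09], [-1.3, 1.39], [0.25, 2.4], [-1.5, 4.64], [0.08, 2.09], [-2.65, 2.65]. Speed limits (rad/s): [2.22, 2.22, 2.79, 2.79, 3.14, 3.14, 3.14].

### API

Orientations are given as a 3x3 rotation matrix whose columns are the frame's x, y, z axes.
In Python, from rig import env, grab_frame, order gives the robot as it stands.
- The arm moves only by the tool apply_moves, never from a script. Its argument "motion" is a list that holds one entry, the list of rows, each a list of 6 numbers: the shift along the tool's x, y, z scaled (see below), then the turn, a rotation vector about the tool's x, y, z scaled (see below). A call has 1 to 12 rows; each row shifts and turns the commanded pose from where the row before left it, along the tool's axes as they then stand; what a row does not reach is not made up. The controller multiplies each number of a shift by 0.02 m and each number of a turn by 0.1 rad. A row lasts 1/12 s, in which the tool goes at most 41.7 mm and 7.16 degrees, less where a joint would pass 70% of its speed; a pose out of reach is approached as far as the arm can. A call with a number of a shift or a turn outside -1 to 1 is refused whole. A call with a gripper value outside its range is refused whole. "hand" is the closure, from 0 (fully open) to 1 (shut), set as the call begins (left out, the last holds). The fingers move at their own pace and stop on an object; "grip_force" is the grip in N (left out, the last holds). Time passes only in rows, so rows that do not move let the fingers close. It gives the time, the measured TCP pose, the force, the opening and the grip force at its end, in the units of the state.
- env.read_state(): the state, without advancing time (a new reading comes with each control period).
- grab_frame(name): name is "scene" or "top"; returns a dict with "image" (480x640x3 uint8, blue, green, red), "camera_matrix" (3x3 intrinsics, pixels), "k1" (the pictures are not rectified: a ray, as slopes to the right and down, at radius r is drawn at 1 + k1 r^2 times it, then the intrinsics apply), "view" (4x4, takes a point from world to camera coordinates). Camera axes: x right, y down, z forward; pixel columns grow to the right and rows downward; lengths in m; the calibration is good to about 2 mm. A picture is of the moment at which its call begins. There is no depth.
- order.job_done(): hands the job in; it is judged then, once.
The state is a dict: "t": time; "joint_positions": joint angles; "qvel": joint speeds; "effort": joint torques, N m; "tcp_pos": TCP position; "orientation": TCP orientation; "contact_force": force on the tool from outside, world axes, zero at the start; "moment": the same for the moment, N m; "width": finger opening in m; "grip_force": force on a finger pad.
Only numpy, scipy, OpenCV 4.12 (cv2) and the standard library are available. Lean on these libraries where they do the work, as an engineer would, in place of code of your own. Each camera call takes 0.05 s, during which the arm holds its last target. There are 200 camera calls.

### The job

Take the steel turning pin out of its rack and put it end-down, fully home, in the socket on the face of the inclined rotor. Crank the rotor round by the pin and feel where its hidden heavy side is, then bring the heavy side to the lowest point of its turn and keep it there. Finish still holding the pin in the socket with the rotor at rest, and leave the latch unit, the cartons and the black pins where they are.

Things in the scene. Friction and masses are not known exactly. Their poses are not given: they have to be found in the camera images.
- stand: Grey bench stand, fixed: base plate 160x150x12 mm with bearing tube, origin at the centre of its underside. Its spindle leans 25 degrees from vertical towards the stand's own -x (the robot's side), so the rotor face looks up and towards the robot.
- rotor: Bare aluminium disc, 150 mm across, 36 mm thick, turning endlessly either way on the spindle. Origin: centre of its underside, on the axis; z: spindle axis, out of the face, up and towards the robot; x: from the axis to the socket. Sealed inside is a 0.8 kg slug (heavy_slug), 50 mm off the axis; its angle from the socket differs every time, cannot be seen and is not given.
- socket_mouth (a point): Centre of the mouth of the socket, a steel tube 27 mm across standing 26 mm proud of the rotor's face, 50 mm from the axis, parallel to the axis (point z points out of the mouth along the axis). Bore 17 mm, 24 mm deep: the 14 mm pin has play and can lean a little in it.
- socket_floor (a point): Centre of the socket's floor, 24 mm below the mouth.
- rotor_centre (a point): Centre of the rotor's face, on the axis; does not turn. Bearing drag is steady, about 0.22 N m either way, a little more than the slug's pull (up to 0.17 N m, give or take 15 %), so the rotor stays where it is left. In slow turning the pin, 50 mm off the axis, feels about 8 N where the slug climbs steepest, 1 N where it descends steepest, 4.5 N as it passes its lowest or highest point.
- low_point (a point): Point fixed to the stand, inside the rotor: where the slug's middle is when the heavy side is straight down, 50 mm from the axis in the steepest downhill direction of the face (towards the stand's -x), 18 mm above the underside. At the start the slug is at least 50 degrees away from it.
- pin: Loose steel turning pin, 120 mm long, 80 g: shank 14 mm across with a chamfered foot, from 80 to 118 mm a knurled grip 18 mm across. Origin at the middle of its foot, z along the pin towards the grip. Stands upright in its rack at the start.
- pin_grip (a point): Middle of the pin's grip, on its axis, 100 mm above its foot.
- rack: Dark steel block 70x70x40 mm, fixed, origin at the centre of its underside, with one upright hole 15.5 mm across and 30 mm deep in the middle of its top, in which the pin stands.
- latch_unit_1: White latch unit, 67x93x58 mm, loose bystander, origin at the centre of its underside.
- carton_3: Open carton, 91x102x87 mm, loose bystander: of the three cartons the one nearest the rotor. Origin at the centre of its underside.
- black_pin_3: Black cap-head pin, 12x85x12 mm, lying loose, bystander: of the three the one nearest the rotor. Origin at the centre of its underside.
Mind the look-alikes: they are no part of the job. Leave any purple or red look-alike of the pin alone.

How it is judged:
By the outcome, as a careful person would: the job done as asked, in the order asked, and still so for the second after the job is handed in, while the arm keeps its last pose, push and grip.
It also fails if it takes over 72 s, if anything falls off the work surface, if the arm or the gripper's body presses on something with over 40 N, if the wrist force passes 120 N, or if a joint passes its speed limit or range.

## Working session

There is one attempt and no reset: what is moved stays moved. The work goes in short steps, Python scripts to look and compute and a tool call to move; the robot and the scene stay as the last step left them, time stands still between calls to the robot, and variables do not carry over. Pictures are saved under pics/ and viewed, at most 10 in all, crops included, and the job is handed in when it is done.

Besides the shell and the picture viewer there is one more tool, called after ">>>" in YAML: its name, and indented under it one key for each argument. apply_moves: Moves the arm, as the interface text tells. Its arguments: {"type":"object","properties":{"motion":{"type":"array","items":{"type":"array","items":{"type":"array","items":{"type":"number","minimum":-1,"maximum":1}}}},"hand":{"type":"number"},"grip_force":{"type":"number"}},"required":["motion"]}

```bash
ls; mkdir -p pics; python3 - <<'E'
from rig import env, grab_frame, order
import cv2,numpy as np
s=env.read_state()
for k in s: print(k,np.round(s[k],3).tolist())
for n in("scene","top"):
    f=grab_frame(n); cv2.imwrite(f"pics/{n}0.png",f["image"]); print(n,f["camera_matrix"],f["k1"],f["view"])
E
```

```text
pics
t 0.0
joint_positions [1.038, 0.334, 0.04, 1.466, -0.013, 1.343, -0.059]
qvel [0.001, -0.002, 0.0, 0.001, 0.0, -0.0, 0.0]
effort [-0.001, -65.856, 1.365, -40.557, 0.017, 0.012, 0.0]
tcp_pos [0.273, -0.589, 0.23]
orientation [[0.907, 0.42, -0.001], [0.42, -0.907, 0.001], [-0.0, -0.002, -1.0]]
contact_force [-0.207, -0.102, 0.562]
moment [-0.039, -0.041, 0.049]
grip_force 0.0
width 0.086
scene [[472.68357078   0.         317.0911116 ]
 [  0.         472.68357078 251.69295529]
 [  0.           0.           1.        ]] -0.008824325046316878 [[-0.8288815  -0.55940005 -0.00520008  0.60907374]
 [-0.30544546  0.46033707 -0.83354235  0.16489835]
 [ 0.46867742 -0.68931949 -0.55243109  0.84237614]
 [ 0.          0.          0.          1.        ]]
top [[564.93065602   0.         316.03770131]
 [  0.         564.93065602 236.24395807]
 [  0.           0.           1.        ]] -0.003044254718166517 [[ 2.75734052e-02 -9.99619385e-01 -8.90713230e-04  2.39304370e-01]
 [-9.87857036e-01 -2.71126391e-02 -1.52981638e-01  5.64735706e-01]
 [ 1.52899261e-01  5.09812203e-03 -9.88228630e-01  1.06501197e+00]
 [ 0.00000000e+00  0.00000000e+00  0.00000000e+00  1.00000000e+00]]
```

View pics/scene0.png

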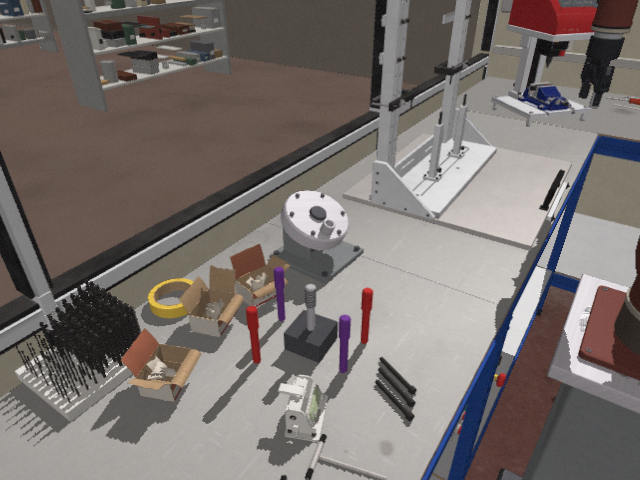

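View pics/top0.png

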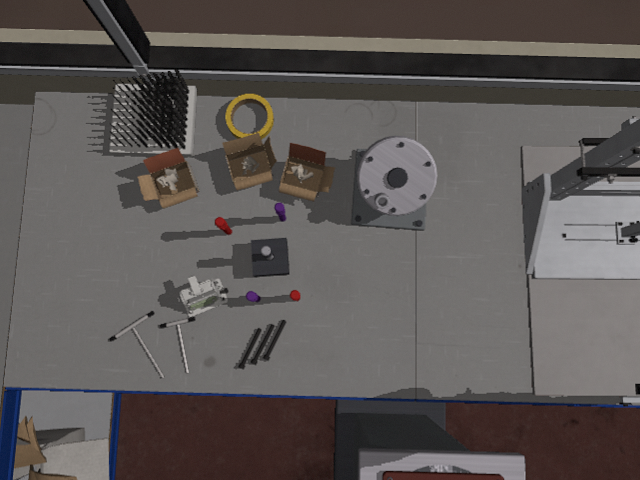

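The scene view shows the rack with the steel pin (310,290-335) and the rotor (315,215) with socket (327,232). The top view shows the pin top at (266,251), the rotor hub at (397,178) and the socket at (382,201). I'll enlarge these areas.

```bash
python3 - <<'E'
import cv2,numpy as np
a=cv2.imread("pics/scene0.png");b=cv2.imread("pics/top0.png")
def c(i,x,y,w,h): return cv2.resize(i[y:y+h,x:x+w],(400,300),interpolation=cv2.INTER_CUBIC)
# scale 4 : 100x75 ; 
m=np.vstack([np.hstack([c(a,265,180,100,75),c(b,345,130,100,75)]),np.hstack([c(a,270,280,100,75),c(b,225,220,100,75)])])
cv2.imwrite("pics/m1.png",m)
E
```

```text
(no output)
```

View pics/m1.png

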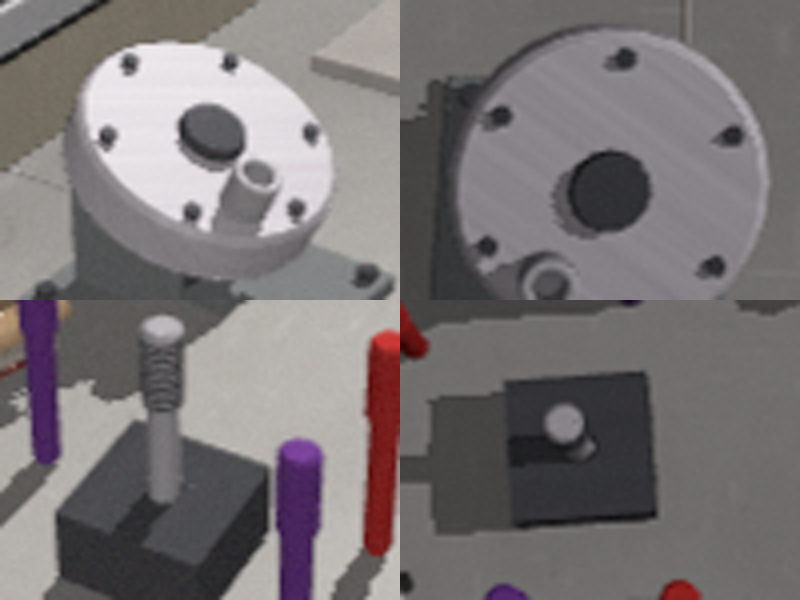

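```bash
cat > h.py <<'E'
import numpy as np,cv2
from rig import env,grab_frame,order
from scipy.optimize import least_squares
from scipy.spatial.transform import Rotation as R
import pickle,os
if not os.path.exists("cal.pkl"):
    pickle.dump({n:{k:v for k,v in grab_frame(n).items() if k!="image"} for n in("scene","top")},open("cal.pkl","wb"))
C=pickle.load(open("cal.pkl","rb"))
def proj(n,P):
    c=C[n]; p=(np.c_[np.atleast_2d(P),np.ones(len(np.atleast_2d(P)))]@c["view"].T)[:,:3]
    s=p[:,:2]/p[:,2:]; s=s*(1+c["k1"]*(s**2).sum(1,keepdims=True))
    return s@c["camera_matrix"][:2,:2].T+c["camera_matrix"][:2,2]
def tri(ps,pt):
    r=least_squares(lambda P:np.r_[proj("scene",P)[0]-ps,proj("top",P)[0]-pt],[.6,-.1,.1]); return r.x,r.fun
def onz(n,px,z):
    r=least_squares(lambda q:proj(n,[q[0],q[1],z])[0]-px,[.6,0]); return r.x
E
python3 - <<'E'
from h import *
f=lambda x,y,ox,oy:np.array([(x+.5)/4-.5+ox,(y+.5)/4-.5+oy])
S=lambda x,y:f(x,y,265,180); T=lambda x,y:f(x,y,345,130)
print("mouth",*tri(S(259,175),T(149,283)))
print("centre",*tri(S(211.5,134.5),T(208,191)))
b=[((130,63),(225,58)),((231,62),(333,135)),((312,131),(313,266)),((192,211),(87,246)),((108,134),(98,117))]
B=[]
for s,t in b:
    P,r=tri(S(*s),T(*t)); B.append(P); print("bolt",P,r)
B=np.array(B); u=np.linalg.svd(B-B.mean(0))[2][2]; print("normal",u*np.sign(u[2]),"tilt",np.degrees(np.arccos(abs(u[2]))))
P,r=tri(f(161,28,270,280),f(165,123,225,220)); print("pintop",P,r)
# rack top corners z=.04 in top image
for q in [(107,82),(246,72),(256,216),(114,225)]: print("rack",onz("top",f(*q,225,220),.04))
for q in [(354,150),(352,224),(424,229)]: print("base",onz("top",q,.012))
E
```

```text
mouth [0.61563431 0.1337714  0.11655666] [-0.95707853 -0.16851204  0.38171747  0.78388851]
centre [0.66187954 0.10679266 0.11359113] [-0.35143273 -0.06470043  0.14055815  0.2765041 ]
bolt [0.71811454 0.10284215 0.13909887] [-0.38823217 -0.07722903  0.160253    0.29216292]
bolt [0.68654257 0.05091255 0.12665458] [-0.43207619 -0.07915878  0.16368772  0.32355852]
bolt [0.6299138  0.05564077 0.10202173] [-0.47439385 -0.08006242  0.17361427  0.37110057]
bolt [0.63686782 0.16187182 0.10171589] [-0.34000163 -0.06286965  0.14362611  0.28131708]
bolt [0.69126584 0.15986385 0.12942913] [-0.45648047 -0.09135808  0.1994465   0.36130677]
normal [-0.40949754  0.01146826  0.91223914] tilt 24.18335867813452
pintop [0.51630064 0.3438643  0.12978325] [-0.04228871 -0.00763052  0.02104184  0.0422021 ]
rack [0.54727991 0.38168829]
rack [0.55412639 0.31353716]
rack [0.4833352  0.30613583]
rack [0.47704416 0.37510894]
base [0.7453642  0.18141792]
base [0.58990816 0.18278546]
base [0.58363589 0.03702108]
```

Measurements agree: the pin is at (0.516, 0.344) with its top at 0.130, the rotor centre at about (0.662, 0.107, 0.113), the tilt is 24–25°, and the socket radius is 48.7 mm. Next I check obstacles for the path.

```bash
python3 - <<'E'
from h import *
for n,q in dict(gantry_a=(378,205),gantry_b=(433,215),gantry_c=(495,150),rodbase=(435,178),latch=(303,438),p1=(281,320),r1=(256,362),p2=(344,373),r2=(365,343),carton3=(262,305),bigplate=(525,245)).items(): print(n,onz("scene",q,0.0).round(3))
for n,q in dict(gfront=(530,272),gfront2=(527,180),latch=(203,295)).items(): print(n,onz("top",q,0.02).round(3))
# column tops in the top view
for z in(.2,.4): print(onz("top",(585,165),z).round(3))
E
```

```text
gantry_a [ 0.665 -0.193]
gantry_b [ 0.519 -0.223]
gantry_c [ 0.519 -0.771]
rodbase [ 0.603 -0.443]
latch [0.417 0.508]
p1 [0.6   0.323]
r1 [0.57  0.432]
p2 [0.432 0.369]
r2 [0.437 0.288]
carton3 [0.658 0.309]
bigplate [ 0.281 -0.206]
gfront [ 0.501 -0.172]
gfront2 [ 0.689 -0.171]
latch [0.438 0.475]
[ 0.67  -0.204]
[ 0.61  -0.108]
```

>>> apply_moves:
  motion:
    - [[0.98,-0.88,-0.2,0,0,0],[0.98,-0.88,-0.2,0,0,0],[0.98,-0.88,-0.2,0,0,0],[0.98,-0.88,-0.2,0,0,0],[0.98,-0.88,-0.2,0,0,0],[0.98,-0.88,-0.2,0,0,0],[0.98,-0.88,-0.2,0,0,0],[0.98,-0.88,-0.2,0,0,0],[0.98,-0.88,-0.2,0,0,0],[0.98,-0.88,-0.2,0,0,0],[0.98,-0.88,-0.2,0,0,0],[0.98,-0.88,-0.2,0,0,0]]
  hand: 0.4
  grip_force: 120

```text
t: 1.2
tcp_pos: [0.3981, -0.298, 0.2795]
orientation: [[0.907, 0.42, -0.0], [0.42, -0.907, -0.0], [-0.0, 0.0, -1.0]]
contact_force: [0.5, 0.5, 0.1]
width: 0.0511
grip_force: 0.0
```

>>> apply_moves:
  motion:
    - [[0.64,-1,0,0,0,0],[0.64,-1,0,0,0,0],[0.64,-1,0,0,0,0],[0.64,-1,0,0,0,0],[0.64,-1,0,0,0,0],[0.64,-1,0,0,0,0],[0.64,-1,0,0,0,0],[0.64,-1,0,0,0,0],[0.64,-1,0,0,0,0],[0.64,-1,0,0,0,0],[0.64,-1,0,0,0,0],[0.64,-1,0,0,0,0]]

```text
t: 2.2
tcp_pos: [0.4362, -0.0158, 0.2793]
orientation: [[0.907, 0.42, 0.0], [0.42, -0.907, -0.0], [0.0, 0.0, -1.0]]
contact_force: [0.1, -0.4, 0.4]
width: 0.0514
grip_force: 0.0
```

>>> apply_moves:
  motion:
    - [[0.8,0,0,0,0,-0.95],[0.8,0,0,0,0,-0.95],[0.8,0,0,0,0,-0.95],[0.8,0,0,0,0,-0.95],[0.8,0,0,0,0,-0.95],[0.8,0,0,0,0,-0.95],[0.8,0,0,0,0,-0.95],[0.8,0,0,0,0,-0.95],[0.8,0,0,0,0,-0.95],[0.8,0,0,0,0,-0.95],[0.8,0,0,0,0,-0.95],[0.8,0,0,0,0,-0.95]]

```text
t: 3.2
tcp_pos: [0.5414, 0.1322, 0.2791]
orientation: [[-0.007, 1.0, -0.0], [1.0, 0.007, 0.0], [0.0, -0.0, -1.0]]
contact_force: [0.9, 0.9, 0.1]
width: 0.0512
grip_force: 0.0
```

>>> apply_moves:
  motion:
    - [[0.88,-0.1,0.3,0,0,0],[0.88,-0.1,0.3,0,0,0],[0.88,-0.1,0.3,0,0,0],[0.88,-0.1,0.3,0,0,0],[0.88,-0.1,0.3,0,0,0],[0.88,-0.1,0.3,0,0,0],[0.88,-0.1,0.3,0,0,0],[0.88,-0.1,0.3,0,0,0],[0.88,-0.1,0.3,0,0,0],[0.88,-0.1,0.3,0,0,0],[0.88,-0.1,0.3,0,0,0],[0.88,-0.1,0.3,0,0,0]]

```text
t: 4.2
tcp_pos: [0.5164, 0.3434, 0.2068]
orientation: [[-0.003, 1.0, -0.0], [1.0, 0.003, -0.0], [-0.0, -0.0, -1.0]]
contact_force: [-0.3, -0.6, -0.0]
width: 0.0511
grip_force: 0.0
```

>>> apply_moves:
  motion:
    - [[0,0,0.8,0,0,0],[0,0,0.8,0,0,0],[0,0,0.8,0,0,0]]

```text
t: 4.45
tcp_pos: [0.5163, 0.3432, 0.1585]
orientation: [[-0.004, 1.0, -0.0], [1.0, 0.004, 0.0], [0.0, -0.0, -1.0]]
contact_force: [-0.6, -0.6, 0.0]
width: 0.0513
grip_force: 0.0
```

```bash
python3 - <<'E'
from h import *
s=env.read_state(); print(s["tcp_pos"],s["joint_positions"])
f=grab_frame("scene")["image"];g=grab_frame("top")["image"]
c=lambda i,x,y:cv2.resize(i[y:y+120,x:x+80],(400,600),interpolation=cv2.INTER_CUBIC)
cv2.imwrite("pics/m2.png",np.hstack([c(f,270,235),c(g,225,195)]))
E
```

```text
[0.51632701 0.34315262 0.15852974] [-0.07577687  0.41855282 -0.7467004   1.60290874  0.29636065  1.23714962
 -0.87363176]
```

View pics/m2.png

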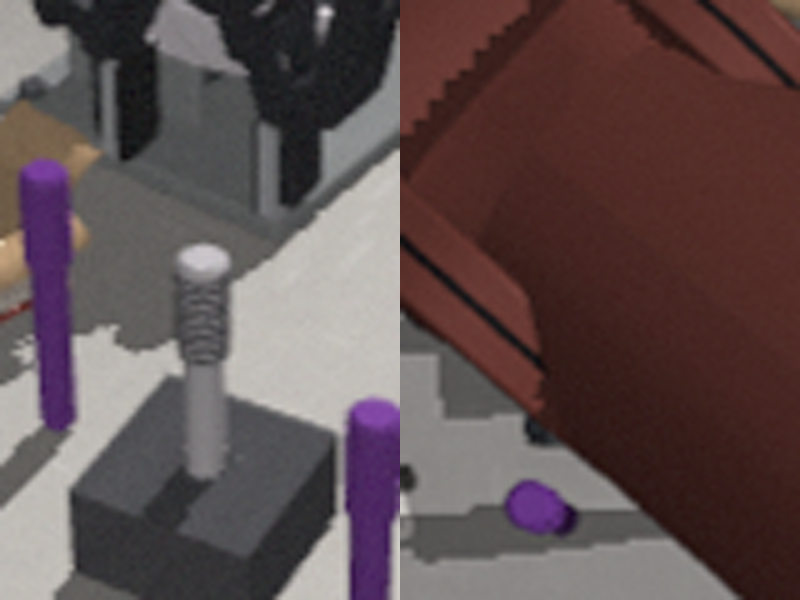

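The fingers, with tips at crop (130,155) and (295,200), straddle the pin at (203,255), so I descend and close.

>>> apply_moves:
  motion:
    - [[0,0,0.75,0,0,0],[0,0,0.75,0,0,0],[0,0,0.75,0,0,0],[0,0,0.75,0,0,0],[0,0,0.74,0,0,0]]

```text
t: 4.97
tcp_pos: [0.5171, 0.3429, 0.0848]
orientation: [[-0.002, 1.0, 0.001], [1.0, 0.002, 0.001], [0.001, 0.001, -1.0]]
contact_force: [0.1, -0.0, 0.1]
width: 0.0514
grip_force: 0.0
```

>>> apply_moves:
  motion:
    - [[0,0,0,0,0,0],[0,0,0,0,0,0],[0,0,0,0,0,0],[0,0,0,0,0,0],[0,0,0,0,0,0],[0,0,0,0,0,0]]
  hand: 1
  grip_force: 120

```text
t: 5.47
tcp_pos: [0.5171, 0.3432, 0.0857]
orientation: [[-0.003, 1.0, 0.001], [1.0, 0.003, 0.001], [0.001, 0.001, -1.0]]
contact_force: [0.1, 0.6, 5.2]
width: 0.0154
grip_force: 117.0
```

>>> apply_moves:
  motion:
    - [[0,0,-0.5,0,0,0],[0,0,-0.8,0,0,0],[0,0,-0.8,0,0,0],[0,0,-0.8,0,0,0],[0,0,-0.8,0,0,0],[0,0,-0.8,0,0,0],[0,0,-0.8,0,0,0],[0,0,-0.8,0,0,0],[0,0,-0.8,0,0,0],[0,0,-0.8,0,0,0],[0,0,-0.8,0,0,0],[0,0,0,0,0,0]]

```text
t: 6.47
tcp_pos: [0.5172, 0.3437, 0.2586]
orientation: [[-0.003, 1.0, 0.004], [1.0, 0.003, 0.002], [0.002, 0.004, -1.0]]
contact_force: [-0.5, 0.7, -1.0]
width: 0.0158
grip_force: 117.4
```

```bash
python3 - <<'E'
from h import *
s=env.read_state(); print(s["tcp_pos"],s["contact_force"],s["width"])
f=grab_frame("scene")["image"]
P=proj("scene",s["tcp_pos"])[0]; print(P)
x,y=int(P[0])-40,int(P[1])-40
print(x,y); cv2.imwrite("pics/m3.png",cv2.resize(f[y:y+100,x:x+80],(480,600),interpolation=cv2.INTER_CUBIC))
E
```

```text
[0.51716562 0.34374944 0.25855596] [-0.53874007  0.70295232 -1.02490526] 0.01583456287404953
[308.21865696 217.93877648]
268 177
```

View pics/m3.png

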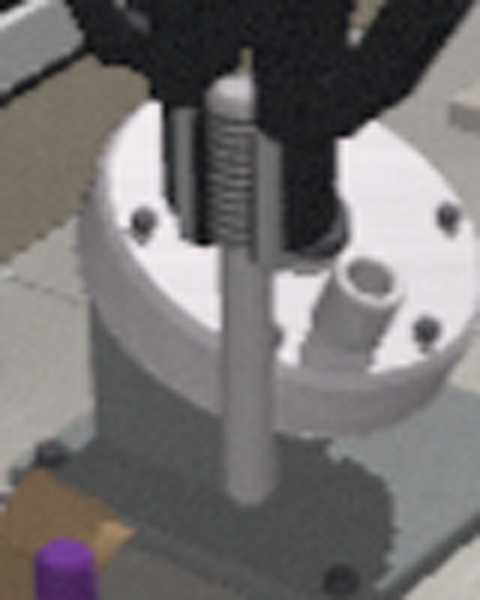

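```bash
python3 - <<'E'
from h import *
s=env.read_state(); p=s["tcp_pos"];Rm=np.array(s["orientation"])
for d in(-.05,-.045,-.04,.065,.07,.075,.08): print(d,proj("scene",p+Rm@[0,0,d])[0].round(1))
E
```

```text
-0.05 [308.1 188.6]
-0.045 [308.2 191.8]
-0.04 [308.2 194.9]
0.065 [309.  255.1]
0.07 [309.1 257.7]
0.075 [309.1 260.3]
0.08 [309.2 262.9]
```

```bash
python3 - <<'E'
import cv2
b=cv2.imread("pics/top0.png"); cv2.imwrite("pics/m4.png",cv2.resize(b[180:220,362:402],(480,480),interpolation=cv2.INTER_CUBIC))
E
```

```text
(no output)
```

View pics/m4.png

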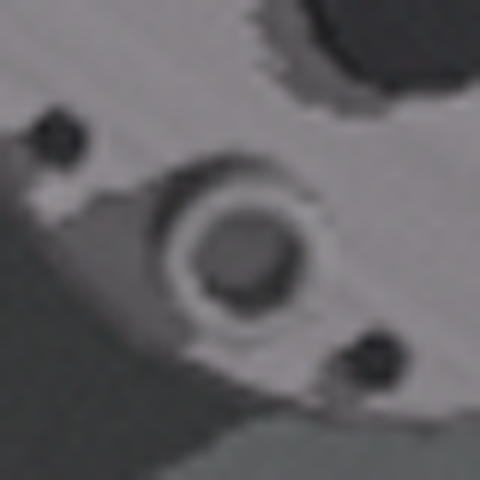

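The mouth in the top view is at (382.0, 200.8) and the sixth bolt at (392.8, 209.4). Now a model fit of the rotor.

```bash
cat >> h.py <<'E'
def frame(yaw,tilt=np.radians(25)):
    sx=np.array([np.cos(yaw),np.sin(yaw),0]); z=np.array([0,0,1.])
    n=np.cos(tilt)*z-np.sin(tilt)*sx; d=-np.cos(tilt)*sx-np.sin(tilt)*z
    return n,d,np.cross(n,d)
E
python3 - <<'E'
from h import *
f=lambda x,y,ox,oy:np.array([(x+.5)/4-.5+ox,(y+.5)/4-.5+oy])
S=lambda x,y:f(x,y,265,180); T=lambda x,y:f(x,y,345,130)
sb=[S(*q) for q in[(130,63),(231,62),(312,131),(297,207),(192,211),(108,134)]]
tb=[T(225,58),T(333,135),T(313,266),np.array([392.8,209.4]),T(87,246),T(98,117)]
ms=np.array([329.2,223.1]);mt=np.array([382,200.8])
def model(p):
    c=p[:3];n,d,l=frame(p[3])
    m=c+.05*(d*np.cos(p[4])+l*np.sin(p[4]))+.026*n
    a=p[5]-np.arange(6)*np.pi/3
    return c,m,c+.002*n+p[6]*(np.cos(a)[:,None]*d+np.sin(a)[:,None]*l)
def res(p):
    c,m,B=model(p)
    return np.r_[(proj("scene",B)-sb).ravel(),(proj("top",B)-tb).ravel(),2*(proj("scene",m)[0]-ms),2*(proj("top",m)[0]-mt)]
best=min((least_squares(res,[.662,.107,.113,-.02,-.55,a,.06]) for a in np.arange(0,6.3,.5)),key=lambda r:r.cost)
p=best.x;c,m,B=model(p);n,d,l=frame(p[3])
print(p,best.cost,best.fun.round(1));print("c",c,"mouth",m,"n",n,"d",d,"l",l,"phi",np.degrees(p[4]))
np.savez("rot.npz",c=c,yaw=p[3],phi0=p[4])
tp=m+(.074-.024)*0
s=env.read_state();Rm=np.array(s["orientation"]);t=np.array(s["tcp_pos"])
x=np.cross(d,-n)*-1; x=x if x[1]>0 else -x; Rt=np.c_[x,np.cross(-n,x),-n]; print(Rt)
print("rotvec tool",R.from_matrix(Rm.T@Rt).as_rotvec())
for k in(.03,-.024): print("TCP for foot",k,"above mouth",m+n*(k+.074))
tg=m+n*(.03+.074); print("shift in target axes",Rt.T@(tg-t), "now axes",Rm.T@(tg-t))
E
```

```text
[ 0.66281854  0.10630726  0.1122014  -0.02865411 -0.56774537  3.11297271
  0.06195316] 3.972872294408628 [-0.4 -0.5 -0.7 -0.  -0.6  0.3 -0.6  0.1 -0.3 -0.1 -0.6  0.1  0.2  0.2
  0.1  0.1  0.6  0.   0.4  0.4  0.3  0.3  1.  -0.2 -1.  -0.3 -0.2  1.7]
c [0.66281854 0.10630726 0.1122014 ] mouth [0.61441486 0.13459227 0.1179496 ] n [-0.42244478  0.01210809  0.90630779] d [-0.90593575  0.02596589 -0.42261826] l [-2.86501907e-02 -9.99589499e-01  1.73472348e-18] phi -32.529413619411464
[[ 2.86501907e-02  9.05935747e-01  4.22444777e-01]
 [ 9.99589499e-01 -2.59658909e-02 -1.21080938e-02]
 [-1.73472348e-18  4.22618262e-01 -9.06307787e-01]]
rotvec tool [-0.43377914 -0.0084944   0.03086393]
TCP for foot 0.03 above mouth [0.57048061 0.13585151 0.21220561]
TCP for foot -0.024 above mouth [0.59329262 0.13519768 0.16326499]
shift in target axes [-0.2058699   0.03514281  0.06541934] now axes [-0.20772251  0.05282574  0.04424844]
```

>>> apply_moves:
  motion:
    - [[-0.86,0.2,0,-0.36,-0.007,0.026],[-0.86,0.2,0,-0.36,-0.007,0.026],[-0.86,0.2,0,-0.36,-0.007,0.026],[-0.86,0.2,0,-0.36,-0.007,0.026],[-0.86,0.2,0,-0.36,-0.007,0.026],[-0.86,0.2,0,-0.36,-0.007,0.026],[-0.86,0.2,0,-0.36,-0.007,0.026],[-0.86,0.2,0,-0.36,-0.007,0.026],[-0.86,0.2,0,-0.36,-0.007,0.026],[-0.86,0.2,0,-0.36,-0.007,0.026],[-0.86,0.2,0,-0.36,-0.007,0.026],[-0.86,0.2,0,-0.36,-0.007,0.026]]

```text
t: 7.52
tcp_pos: [0.5603, 0.1346, 0.2634]
orientation: [[0.029, 0.908, 0.419], [1.0, -0.026, -0.014], [-0.002, 0.419, -0.908]]
contact_force: [0.7, -0.2, -0.1]
width: 0.0155
grip_force: 117.5
```

```bash
cat > to.py <<'E'
import sys
from h import *
z=np.load("rot.npz");n,d,l=frame(float(z["yaw"]));c=z["c"]
x=-l; Rt=np.c_[x,np.cross(-n,x),-n]
def go(phi,k,off=(0,0,0)):
    s=env.read_state();Rm=np.array(s["orientation"])
    m=c+.05*(d*np.cos(phi)+l*np.sin(phi))+.026*n
    tg=m+n*(k+.074)
    print("tcp",np.round(s["tcp_pos"],4),"F tool",(Rm.T@s["contact_force"]).round(2),"shift tool rows",(Rm.T@(tg-s["tcp_pos"])/.02).round(3),"rot",(R.from_matrix(Rm.T@Rt).as_rotvec()/.1).round(3))
E
python3 - <<'E'
from to import *
go(float(z["phi0"]),.02)
E
```

```text
tcp [0.5603 0.1346 0.2634] F tool [-0.19  0.61  0.34] shift tool rows [ 0.082 -0.609  3.036] rot [-0.038  0.022  0.003]
```

>>> apply_moves:
  motion:
    - [[0.02,-0.15,0.75,-0.02,0.02,0],[0.02,-0.15,0.75,-0.02,0,0],[0.02,-0.15,0.75,0,0,0],[0.02,-0.15,0.75,0,0,0],[0,0,0,0,0,0],[0,0,0,0,0,0]]

```text
t: 8.02
tcp_pos: [0.5743, 0.1368, 0.2035]
orientation: [[0.028, 0.907, 0.42], [1.0, -0.025, -0.012], [-0.0, 0.42, -0.908]]
contact_force: [-0.3, -0.3, -1.1]
width: 0.0158
grip_force: 117.4
```

```bash
python3 - <<'E'
from to import *
go(float(z["phi0"]),.02)
f=grab_frame("scene")["image"];g=grab_frame("top")["image"]
u=lambda i,x,y:cv2.resize(i[y:y+75,x:x+50],(400,600),interpolation=cv2.INTER_CUBIC)
cv2.imwrite("pics/m5.png",np.hstack([u(f,300,175),u(g,360,165)]))
E
```

```text
tcp [0.5743 0.1368 0.2035] F tool [-0.31 -0.77  0.91] shift tool rows [-0.051  0.014  0.025] rot [-0.032 -0.002  0.005]
```

View pics/m5.png

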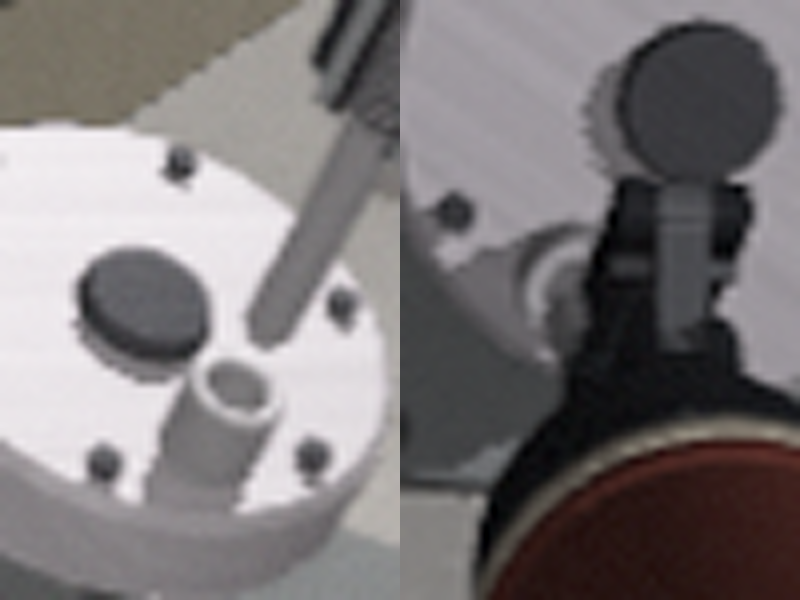

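```bash
python3 - <<'E'
from to import *
s=env.read_state();p=np.array(s["tcp_pos"]);Rm=np.array(s["orientation"])
for k in(-.045,0,.074): print(k,p+Rm@[0,0,k],proj("scene",p+Rm@[0,0,k]),proj("top",p+Rm@[0,0,k]))
print(tri([333,216],[395.2,188.5]))
print(proj("scene",c),proj("top",c))
E
```

```text
-0.045 [0.55624469 0.13771111 0.24618365] [[354.85363583 172.14715685]] [[388.72273343 219.9658203 ]]
0 [0.57525662 0.13719765 0.20540029] [[345.55202837 189.54900426]] [[386.05742398 213.26140804]]
0.074 [0.60652068 0.13635329 0.13833431] [[331.59589665 215.65925018]] [[382.1644838  203.46932605]]
(array([0.63317545, 0.106743  , 0.11748272]), array([-4.60870629, -0.81551882,  1.79967949,  3.67810023]))
[[316.91647873 213.54461891]] [[396.92379418 177.36014704]]
```

The scene view puts the foot at (333,216.4) against 331.6 expected, about 2 mm to the image right of the socket axis; the top view is blocked by the gripper. I shift partway and descend gently.

>>> apply_moves:
  motion:
    - [[0.045,0.07,0.3,-0.02,0,0],[0,0,0.4,0,0,0],[0,0,0.2,0,0,0],[0,0,0.15,0,0,0]]

```text
t: 8.45
tcp_pos: [0.5855, 0.1375, 0.1855]
orientation: [[0.028, 0.906, 0.423], [1.0, -0.026, -0.012], [0.0, 0.423, -0.906]]
contact_force: [0.4, -0.7, -1.5]
width: 0.0155
grip_force: 117.4
```

>>> apply_moves:
  motion:
    - [[0,0,0.1,0,0,0],[0,0,0.1,0,0,0],[0,0,0,0,0,0]]

```text
t: 8.7
tcp_pos: [0.5881, 0.1391, 0.1848]
orientation: [[0.027, 0.904, 0.427], [1.0, -0.025, -0.01], [0.001, 0.427, -0.904]]
contact_force: [-8.6, 0.8, 13.9]
width: 0.0153
grip_force: 119.3
```

```bash
python3 - <<'E'
from to import *
go(float(z["phi0"]),0)
E
```

```text
tcp [0.5881 0.1391 0.1848] F tool [  0.62  -1.85 -16.28] shift tool rows [-0.187 -0.217 -0.114] rot [ 0.048 -0.019  0.01 ]
```

>>> apply_moves:
  motion:
    - [[0,0,-0.25,0,0,0],[0,0,-0.2,0,0,0],[0,0,0,0,0,0],[0,0,0,0,0,0]]

```text
t: 9.03
tcp_pos: [0.5833, 0.1375, 0.191]
orientation: [[0.029, 0.905, 0.424], [1.0, -0.026, -0.012], [0.0, 0.424, -0.906]]
contact_force: [-0.0, -0.9, -0.6]
width: 0.0154
grip_force: 117.5
```

```bash
python3 - <<'E'
from to import *
go(float(z["phi0"]),0)
s=env.read_state();p=np.array(s["tcp_pos"]);Rm=np.array(s["orientation"])
print("foot",proj("scene",p+Rm@[0,0,.074]),"k-.04",proj("scene",p+Rm@[0,0,.034]))
f=grab_frame("scene")["image"]
cv2.imwrite("pics/m6.png",cv2.resize(f[190:240,305:355],(600,600),interpolation=cv2.INTER_CUBIC))
E
```

```text
tcp [0.5833 0.1375 0.191 ] F tool [-0.87 -0.26  0.55] shift tool rows [-0.102 -0.132  0.267] rot [ 0.019 -0.003  0.   ]
foot [[328.06273399 220.78114161]] k-.04 [[335.23893621 207.38115242]]
```

View pics/m6.png

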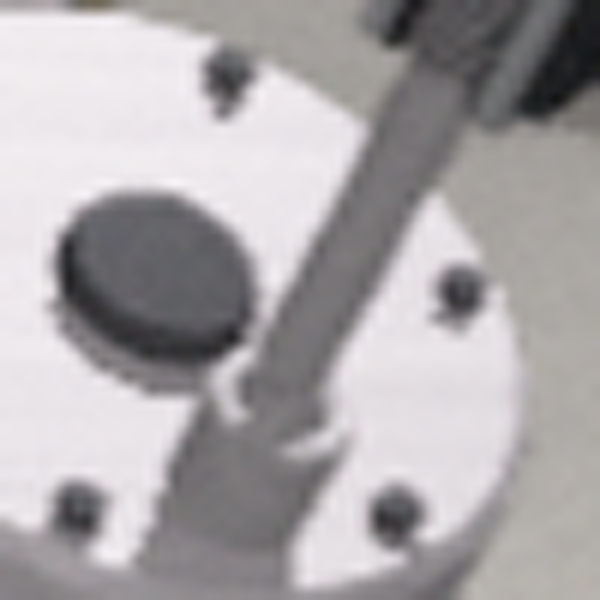

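The foot, at crop (276,388), sits about 3 mm image-left of the socket axis through the mouth (296,397). That agrees with the model offset, so I overcorrected; I go back to the nominal position.

>>> apply_moves:
  motion:
    - [[-0.05,-0.07,0,0.01,0,0],[-0.05,-0.07,0,0,0,0],[0,0,0,0,0,0],[0,0,0,0,0,0]]

```text
t: 9.42
tcp_pos: [0.5806, 0.1356, 0.1895]
orientation: [[0.028, 0.906, 0.423], [1.0, -0.026, -0.012], [0.0, 0.423, -0.906]]
contact_force: [-0.4, -0.4, -0.7]
width: 0.0155
grip_force: 117.5
```

```bash
python3 - <<'E'
from to import *
go(float(z["phi0"]),0)
E
```

```text
tcp [0.5806 0.1356 0.1895] F tool [-0.43 -0.63  0.44] shift tool rows [-0.002  0.023  0.256] rot [ 0.004 -0.003  0.002]
```

>>> apply_moves:
  motion:
    - [[0,0,0.15,0,0,0],[0,0,0.15,0,0,0],[0,0,0.1,0,0,0],[0,0,0,0,0,0]]

```text
t: 9.75
tcp_pos: [0.584, 0.1355, 0.1817]
orientation: [[0.028, 0.906, 0.422], [1.0, -0.026, -0.012], [0.0, 0.422, -0.906]]
contact_force: [-0.3, 0.1, -0.7]
width: 0.0156
grip_force: 117.5
```

```bash
python3 - <<'E'
from to import *
go(float(z["phi0"]),0)
E
```

```text
tcp [0.584  0.1355 0.1817] F tool [ 0.12 -0.56  0.56] shift tool rows [-0.004  0.032 -0.168] rot [-0.003 -0.004  0.001]
```

>>> apply_moves:
  motion:
    - [[0,0.02,0.15,0,0,0],[0,0.01,0.15,0,0,0],[0,0,0.15,0,0,0],[0,0,0,0,0,0]]

```text
t: 10.08
tcp_pos: [0.5887, 0.1354, 0.174]
orientation: [[0.028, 0.906, 0.423], [1.0, -0.026, -0.012], [0.0, 0.423, -0.906]]
contact_force: [2.0, -0.6, -1.4]
width: 0.0155
grip_force: 117.3
```

>>> apply_moves:
  motion:
    - [[0,0,0.12,0,0,0],[0,0,0.12,0,0,0],[0,0,0,0,0,0]]

```text
t: 10.33
tcp_pos: [0.5907, 0.1354, 0.1699]
orientation: [[0.028, 0.906, 0.423], [1.0, -0.026, -0.012], [0.0, 0.423, -0.906]]
contact_force: [1.7, -0.9, -0.4]
width: 0.0152
grip_force: 117.4
```

```bash
python3 - <<'E'
from to import *
go(float(z["phi0"]),-.024)
E
```

```text
tcp [0.5907 0.1354 0.1699] F tool [-0.82  1.39  1.06] shift tool rows [-0.006 -0.022  0.356] rot [ 0.007 -0.005  0.002]
```

>>> apply_moves:
  motion:
    - [[0,-0.02,0.12,0,0,0],[0,0,0.12,0,0,0],[0,0,0,0,0,0]]

```text
t: 10.58
tcp_pos: [0.5925, 0.1353, 0.1656]
orientation: [[0.028, 0.905, 0.423], [1.0, -0.026, -0.012], [0.0, 0.424, -0.906]]
contact_force: [2.8, -0.6, -0.2]
width: 0.0159
grip_force: 117.3
```

>>> apply_moves:
  motion:
    - [[0,0,0.1,0,0,0],[0,0,0,0,0,0]]

```text
t: 10.75
tcp_pos: [0.5933, 0.1353, 0.1639]
orientation: [[0.028, 0.905, 0.424], [1.0, -0.026, -0.012], [0.0, 0.424, -0.906]]
contact_force: [3.4, -0.9, -1.1]
width: 0.0155
grip_force: 117.4
```

```bash
python3 - <<'E'
from to import *
go(float(z["phi0"]),-.024)
E
```

```text
tcp [0.5933 0.1353 0.1639] F tool [-0.82  2.64  2.48] shift tool rows [-0.006 -0.016  0.027] rot [ 0.012 -0.005  0.   ]
```

>>> apply_moves:
  motion:
    - [[0,-0.02,0.1,0,0,0],[0,0,0,0,0,0]]

```text
t: 10.92
tcp_pos: [0.594, 0.1357, 0.1627]
orientation: [[0.028, 0.905, 0.424], [1.0, -0.026, -0.012], [0.0, 0.424, -0.905]]
contact_force: [-2.5, -1.1, 7.6]
width: 0.0157
grip_force: 118.4
```

>>> apply_moves:
  motion:
    - [[0,0,0.08,0,0,0],[0,0,0,0,0,0]]

```text
t: 11.08
tcp_pos: [0.5951, 0.1368, 0.1629]
orientation: [[0.027, 0.904, 0.426], [1.0, -0.025, -0.011], [0.001, 0.426, -0.905]]
contact_force: [-10.5, -1.1, 18.9]
width: 0.0153
grip_force: 120.1
```

```bash
python3 - <<'E'
from to import *
go(float(z["phi0"]),-.024)
E
```

```text
tcp [0.5951 0.1368 0.1629] F tool [ -1.36  -1.4  -21.57] shift tool rows [-0.081 -0.074 -0.053] rot [ 0.042 -0.013  0.01 ]
```

The pin is fully home: the floor is felt at k ≈ −24.8 mm. I ease the press and start cranking.

>>> apply_moves:
  motion:
    - [[-0.02,-0.02,-0.06,0,0,0],[0,0,0,0,0,0]]

```text
t: 11.25
tcp_pos: [0.5944, 0.1361, 0.163]
orientation: [[0.027, 0.904, 0.426], [1.0, -0.025, -0.01], [0.002, 0.426, -0.905]]
contact_force: [-0.4, 1.5, 8.9]
width: 0.0152
grip_force: 118.7
```

>>> apply_moves:
  motion:
    - [[-0.1,-0.046,0,0,0,0],[-0.1,-0.046,0,0,0,0],[-0.1,-0.046,0,0,0,0],[-0.1,-0.046,0,0,0,0],[-0.1,-0.046,0,0,0,0],[-0.1,-0.046,0,0,0,0]]

```text
t: 11.75
tcp_pos: [0.5897, 0.1257, 0.161]
orientation: [[0.026, 0.904, 0.428], [1.0, -0.024, -0.008], [0.003, 0.428, -0.904]]
contact_force: [4.2, 4.1, 5.9]
width: 0.0158
grip_force: 118.3
```

```bash
cat >> to.py <<'E'
def st(log=True):
    s=env.read_state();p=np.array(s["tcp_pos"]);Rm=np.array(s["orientation"]);F=np.array(s["contact_force"])
    g=p+Rm@[0,0,.062]   # mid-depth of pin in socket
    v=g-c; ph=np.arctan2(v@l,v@d); r=np.hypot(v@l,v@d)
    t=-d*np.sin(ph)+l*np.cos(ph); e=d*np.cos(ph)+l*np.sin(ph)
    print("t",round(s["t"],2),"phi",np.degrees(ph).round(1),"r",r.round(4),"k",(v@n-.026-.012).round(4),"Ft",(F@t).round(2),"Fr",(F@e).round(2),"Fn",(F@n).round(2),"rot",(R.from_matrix(Rm.T@Rt).as_rotvec()/.1).round(3))
E
python3 -c "
from to import *
st()"
```

```text
t 11.75 phi -20.9 r 0.049 k -0.0246 Ft -6.14 Fr -4.33 Fn 3.64 rot [ 0.055 -0.043  0.014]
```

>>> apply_moves:
  motion:
    - [[-0.106,-0.022,0,0.01,-0.007,0],[-0.106,-0.022,0,0.01,-0.007,0],[-0.106,-0.022,0,0.01,-0.007,0],[-0.106,-0.022,0,0.01,-0.007,0],[-0.106,-0.022,0,0.01,-0.007,0],[-0.106,-0.022,0,0.01,-0.007,0]]

```text
t: 12.25
tcp_pos: [0.5866, 0.1133, 0.1599]
orientation: [[0.027, 0.906, 0.422], [1.0, -0.024, -0.012], [-0.001, 0.422, -0.907]]
contact_force: [0.3, 5.6, 8.7]
width: 0.0156
grip_force: 118.7
```

>>> apply_moves:
  motion:
    - [[-0.109,0.005,0,0,0,0],[-0.109,0.005,0,0,0,0],[-0.109,0.005,0,0,0,0],[-0.109,0.005,0,0,0,0],[-0.109,0.005,0,0,0,0],[-0.109,0.005,0,0,0,0]]

```text
t: 12.75
tcp_pos: [0.5863, 0.1002, 0.1599]
orientation: [[0.027, 0.907, 0.421], [1.0, -0.024, -0.013], [-0.001, 0.421, -0.907]]
contact_force: [-5.1, 5.0, 12.3]
width: 0.0157
grip_force: 119.1
```

>>> apply_moves:
  motion:
    - [[-0.105,0.031,0,0,0,0],[-0.105,0.031,0,0,0,0],[-0.105,0.031,0,0,0,0],[-0.105,0.031,0,0,0,0],[-0.105,0.031,0,0,0,0],[-0.105,0.031,0,0,0,0]]

```text
t: 13.25
tcp_pos: [0.589, 0.0872, 0.1615]
orientation: [[0.027, 0.907, 0.42], [1.0, -0.024, -0.013], [-0.002, 0.42, -0.907]]
contact_force: [-6.8, 5.2, 14.0]
width: 0.0156
grip_force: 119.5
```

```bash
python3 -c "
from to import *
st()"
```

```text
t 13.25 phi 24.9 r 0.0504 k -0.0244 Ft -4.72 Fr -1.8 Fn 15.62 rot [-0.027  0.012  0.02 ]
```

>>> apply_moves:
  motion:
    - [[-0.092,0.058,-0.03,0,0,0],[-0.092,0.058,-0.02,0,0,0],[-0.092,0.058,-0.01,0,0,0],[-0.092,0.058,0,0,0,0],[-0.092,0.058,0,0,0,0],[-0.092,0.058,0,0,0,0]]

```text
t: 13.75
tcp_pos: [0.5943, 0.0745, 0.1644]
orientation: [[0.029, 0.908, 0.419], [1.0, -0.025, -0.014], [-0.003, 0.419, -0.908]]
contact_force: [-1.5, 4.3, 7.3]
width: 0.0152
grip_force: 118.4
```

>>> apply_moves:
  motion:
    - [[-0.074,0.08,0,0,0,0],[-0.074,0.08,0,0,0,0],[-0.074,0.08,0,0,0,0],[-0.074,0.08,0,0,0,0],[-0.074,0.08,0,0,0,0],[-0.074,0.08,0,0,0,0]]

```text
t: 14.25
tcp_pos: [0.6025, 0.0651, 0.1684]
orientation: [[0.029, 0.908, 0.418], [1.0, -0.025, -0.015], [-0.003, 0.418, -0.908]]
contact_force: [-4.3, 3.6, 9.5]
width: 0.0157
grip_force: 118.7
```

>>> apply_moves:
  motion:
    - [[-0.05,0.097,0,0,0,0],[-0.05,0.097,0,0,0,0],[-0.05,0.097,0,0,0,0],[-0.05,0.097,0,0,0,0],[-0.05,0.097,0,0,0,0],[-0.05,0.097,0,0,0,0]]

```text
t: 14.75
tcp_pos: [0.6128, 0.0586, 0.1734]
orientation: [[0.03, 0.908, 0.418], [1.0, -0.025, -0.015], [-0.003, 0.418, -0.908]]
contact_force: [-6.7, 2.5, 10.1]
width: 0.0158
grip_force: 119.0
```

```bash
python3 -c "
from to import *
st()"
```

```text
t 14.75 phi 69.4 r 0.0527 k -0.024 Ft -2.58 Fr -1.44 Fn 12.01 rot [-0.05   0.034  0.006]
```

>>> apply_moves:
  motion:
    - [[-0.016,0.107,-0.02,-0.008,0.006,0],[-0.016,0.107,-0.01,-0.008,0.006,0],[-0.016,0.107,0,-0.008,0.006,0],[-0.016,0.107,0,-0.008,0.006,0],[-0.016,0.107,0,-0.008,0.006,0],[-0.016,0.107,0,-0.008,0.006,0]]

```text
t: 15.25
tcp_pos: [0.6236, 0.0555, 0.1786]
orientation: [[0.029, 0.907, 0.421], [1.0, -0.026, -0.013], [-0.001, 0.421, -0.907]]
contact_force: [-5.4, 0.8, 8.4]
width: 0.0153
grip_force: 118.7
```

>>> apply_moves:
  motion:
    - [[0.007,0.109,0,0,0,0],[0.007,0.109,0,0,0,0],[0.007,0.109,0,0,0,0],[0.007,0.109,0,0,0,0],[0.007,0.109,0,0,0,0],[0.007,0.109,0,0,0,0]]

```text
t: 15.75
tcp_pos: [0.6355, 0.0557, 0.1841]
orientation: [[0.029, 0.907, 0.421], [1.0, -0.026, -0.013], [-0.001, 0.421, -0.907]]
contact_force: [-6.0, 0.2, 7.9]
width: 0.0156
grip_force: 118.7
```

>>> apply_moves:
  motion:
    - [[0.03,0.105,0,0,0,0],[0.03,0.105,0,0,0,0],[0.03,0.105,0,0,0,0],[0.03,0.105,0,0,0,0],[0.03,0.105,0,0,0,0],[0.03,0.105,0,0,0,0]]

```text
t: 16.25
tcp_pos: [0.647, 0.0588, 0.1894]
orientation: [[0.03, 0.907, 0.421], [1.0, -0.026, -0.014], [-0.001, 0.421, -0.907]]
contact_force: [-5.6, -0.2, 6.7]
width: 0.0156
grip_force: 118.7
```

```bash
python3 -c "
from to import *
st()"
```

```text
t 16.25 phi 111.9 r 0.0518 k -0.024 Ft -2.22 Fr -0.52 Fn 8.48 rot [-0.019  0.014 -0.003]
```

>>> apply_moves:
  motion:
    - [[0.056,0.093,0,0,0,0],[0.056,0.093,0,0,0,0],[0.056,0.093,0,0,0,0],[0.056,0.093,0,0,0,0],[0.056,0.093,0,0,0,0],[0.056,0.093,0,0,0,0]]

```text
t: 16.75
tcp_pos: [0.6571, 0.065, 0.1939]
orientation: [[0.03, 0.907, 0.42], [1.0, -0.026, -0.014], [-0.002, 0.421, -0.907]]
contact_force: [-6.6, -0.4, 8.0]
width: 0.0156
grip_force: 118.7
```

>>> apply_moves:
  motion:
    - [[0.078,0.076,0,0,0,0],[0.078,0.076,0,0,0,0],[0.078,0.076,0,0,0,0],[0.078,0.076,0,0,0,0],[0.078,0.076,0,0,0,0],[0.078,0.076,0,0,0,0]]

```text
t: 17.25
tcp_pos: [0.6656, 0.0738, 0.1977]
orientation: [[0.03, 0.907, 0.42], [1.0, -0.026, -0.014], [-0.002, 0.42, -0.907]]
contact_force: [-6.1, -1.6, 8.3]
width: 0.0155
grip_force: 118.7
```

>>> apply_moves:
  motion:
    - [[0.094,0.055,0,0,0,0],[0.094,0.055,0,0,0,0],[0.094,0.055,0,0,0,0],[0.094,0.055,0,0,0,0],[0.094,0.055,0,0,0,0],[0.094,0.055,0,0,0,0]]

```text
t: 17.75
tcp_pos: [0.6719, 0.0844, 0.2003]
orientation: [[0.031, 0.907, 0.42], [1.0, -0.027, -0.015], [-0.002, 0.42, -0.907]]
contact_force: [-5.5, -2.2, 7.3]
width: 0.0153
grip_force: 118.7
```

```bash
python3 -c "
from to import *
st()"
```

```text
t 17.75 phi 154.6 r 0.0507 k -0.0242 Ft -2.91 Fr -0.68 Fn 8.96 rot [-0.028  0.03  -0.007]
```

>>> apply_moves:
  motion:
    - [[0.104,0.034,0,-0.005,0.005,0],[0.104,0.034,0,-0.005,0.005,0],[0.104,0.034,0,-0.005,0.005,0],[0.104,0.034,0,-0.005,0.005,0],[0.104,0.034,0,-0.005,0.005,0],[0.104,0.034,0,-0.005,0.005,0]]

```text
t: 18.25
tcp_pos: [0.6756, 0.0963, 0.2018]
orientation: [[0.03, 0.906, 0.422], [1.0, -0.027, -0.013], [-0.0, 0.422, -0.907]]
contact_force: [-8.1, -2.9, 9.9]
width: 0.0155
grip_force: 118.9
```

>>> apply_moves:
  motion:
    - [[0.109,0.006,0,0,0,0],[0.109,0.006,0,0,0,0],[0.109,0.006,0,0,0,0],[0.109,0.006,0,0,0,0],[0.109,0.006,0,0,0,0],[0.109,0.006,0,0,0,0]]

```text
t: 18.75
tcp_pos: [0.6766, 0.1086, 0.202]
orientation: [[0.03, 0.906, 0.422], [1.0, -0.027, -0.014], [-0.001, 0.422, -0.907]]
contact_force: [-8.0, -6.1, 7.2]
width: 0.0153
grip_force: 118.8
```

>>> apply_moves:
  motion:
    - [[0.107,-0.023,0,0,0,0],[0.107,-0.023,0,0,0,0],[0.107,-0.023,0,0,0,0],[0.107,-0.023,0,0,0,0],[0.107,-0.023,0,0,0,0],[0.107,-0.023,0,0,0,0]]

```text
t: 19.25
tcp_pos: [0.6749, 0.1207, 0.2009]
orientation: [[0.031, 0.906, 0.422], [1.0, -0.028, -0.015], [-0.002, 0.422, -0.906]]
contact_force: [-4.9, -7.0, 6.4]
width: 0.0153
grip_force: 118.5
```

```bash
python3 -c "
from to import *
st()"
```

```text
t 19.25 phi -163.1 r 0.0502 k -0.0246 Ft -6.4 Fr -3.57 Fn 7.75 rot [-0.002  0.026 -0.017]
```

>>> apply_moves:
  motion:
    - [[0.099,-0.045,0,0,0.004,0],[0.099,-0.045,0,0,0.004,0],[0.099,-0.045,0,0,0.004,0],[0.099,-0.045,0,0,0.004,0],[0.099,-0.045,0,0,0.004,0],[0.099,-0.045,0,0,0.004,0]]

```text
t: 19.75
tcp_pos: [0.6706, 0.132, 0.1986]
orientation: [[0.031, 0.906, 0.422], [1.0, -0.028, -0.013], [-0.0, 0.423, -0.906]]
contact_force: [-4.6, -8.7, 5.8]
width: 0.0156
grip_force: 118.3
```

>>> apply_moves:
  motion:
    - [[0.084,-0.069,0,0,0,0],[0.084,-0.069,0,0,0,0],[0.084,-0.069,0,0,0,0],[0.084,-0.069,0,0,0,0],[0.084,-0.069,0,0,0,0],[0.084,-0.069,0,0,0,0]]

```text
t: 20.25
tcp_pos: [0.6639, 0.1419, 0.1953]
orientation: [[0.031, 0.905, 0.423], [1.0, -0.028, -0.013], [-0.0, 0.423, -0.906]]
contact_force: [-0.4, -9.1, 4.4]
width: 0.0155
grip_force: 118.1
```

>>> apply_moves:
  motion:
    - [[0.063,-0.089,0,0,0,0],[0.063,-0.089,0,0,0,0],[0.063,-0.089,0,0,0,0],[0.063,-0.089,0,0,0,0],[0.063,-0.089,0,0,0,0],[0.063,-0.089,0,0,0,0]]

```text
t: 20.75
tcp_pos: [0.655, 0.1496, 0.191]
orientation: [[0.031, 0.905, 0.424], [1.0, -0.029, -0.013], [0.0, 0.424, -0.905]]
contact_force: [2.9, -8.2, 2.5]
width: 0.0158
grip_force: 117.9
```

```bash
python3 -c "
from to import *
st()"
```

```text
t 20.75 phi -120.4 r 0.0499 k -0.0247 Ft -7.49 Fr -5.0 Fn 0.92 rot [ 0.02   0.011 -0.026]
```

>>> apply_moves:
  motion:
    - [[0.037,-0.101,0.02,0.004,0,0],[0.037,-0.101,0.02,0.004,0,0],[0.037,-0.101,0.01,0.004,0,0],[0.037,-0.101,0,0.004,0,0],[0.037,-0.101,0,0.004,0,0],[0.037,-0.101,0,0.004,0,0]]

```text
t: 21.25
tcp_pos: [0.6455, 0.1548, 0.1864]
orientation: [[0.031, 0.905, 0.424], [1.0, -0.029, -0.012], [0.001, 0.425, -0.905]]
contact_force: [3.1, -9.5, 7.7]
width: 0.0158
grip_force: 118.4
```

>>> apply_moves:
  motion:
    - [[0.011,-0.108,0,0,0,0],[0.011,-0.108,0,0,0,0],[0.011,-0.108,0,0,0,0],[0.011,-0.108,0,0,0,0],[0.011,-0.108,0,0,0,0],[0.011,-0.108,0,0,0,0]]

```text
t: 21.75
tcp_pos: [0.6342, 0.1569, 0.1811]
orientation: [[0.031, 0.905, 0.425], [1.0, -0.028, -0.012], [0.002, 0.425, -0.905]]
contact_force: [6.9, -7.6, 5.4]
width: 0.0153
grip_force: 118.2
```

>>> apply_moves:
  motion:
    - [[-0.015,-0.108,0,0,0,0],[-0.015,-0.108,0,0,0,0],[-0.015,-0.108,0,0,0,0],[-0.015,-0.108,0,0,0,0],[-0.015,-0.108,0,0,0,0],[-0.015,-0.108,0,0,0,0]]

```text
t: 22.25
tcp_pos: [0.6227, 0.156, 0.1759]
orientation: [[0.03, 0.904, 0.426], [1.0, -0.028, -0.01], [0.003, 0.426, -0.905]]
contact_force: [9.7, -7.2, 3.2]
width: 0.0155
grip_force: 118.1
```

```bash
python3 -c "
from to import *
st()"
```

```text
t 22.25 phi -77.9 r 0.0498 k -0.0247 Ft -8.68 Fr -8.89 Fn -1.34 rot [ 0.039 -0.018 -0.024]
```

>>> apply_moves:
  motion:
    - [[-0.06,-0.095,0.02,0.006,-0.003,-0.004],[-0.06,-0.095,0.02,0.006,-0.003,-0.004],[-0.06,-0.095,0.02,0.006,-0.003,-0.004],[-0.06,-0.095,0.01,0.006,-0.003,-0.004],[-0.06,-0.095,0,0.006,-0.003,-0.004],[-0.06,-0.095,0,0.006,-0.003,-0.004]]

```text
t: 22.75
tcp_pos: [0.6135, 0.1518, 0.1715]
orientation: [[0.026, 0.905, 0.426], [1.0, -0.025, -0.009], [0.003, 0.426, -0.905]]
contact_force: [6.1, -1.3, 10.2]
width: 0.0156
grip_force: 119.0
```

>>> apply_moves:
  motion:
    - [[-0.072,-0.083,0,0,0,0],[-0.072,-0.083,0,0,0,0],[-0.072,-0.083,0,0,0,0],[-0.072,-0.083,0,0,0,0],[-0.072,-0.083,0,0,0,0],[-0.072,-0.083,0,0,0,0]]

```text
t: 23.25
tcp_pos: [0.604, 0.1448, 0.1672]
orientation: [[0.024, 0.905, 0.425], [1.0, -0.024, -0.007], [0.004, 0.425, -0.905]]
contact_force: [5.6, 2.6, 8.9]
width: 0.0156
grip_force: 118.9
```

>>> apply_moves:
  motion:
    - [[-0.09,-0.062,0,0,0,0],[-0.09,-0.062,0,0,0,0],[-0.09,-0.062,0,0,0,0],[-0.09,-0.062,0,0,0,0],[-0.09,-0.062,0,0,0,0],[-0.09,-0.062,0,0,0,0]]

```text
t: 23.75
tcp_pos: [0.5962, 0.1356, 0.1638]
orientation: [[0.023, 0.905, 0.425], [1.0, -0.023, -0.006], [0.005, 0.425, -0.905]]
contact_force: [1.3, 6.2, 9.5]
width: 0.0151
grip_force: 119.0
```

```bash
python3 -c "
from to import *
st()"
```

```text
t 23.75 phi -35.3 r 0.048 k -0.0248 Ft -7.95 Fr -0.49 Fn 8.14 rot [ 0.022 -0.066  0.033]
```

Full circle done. Now I fit the sinusoid.

```bash
cat > fit.py <<'E'
from to import *
D=np.array([[.5897,.1257,.161,4.2,4.1,5.9],[.5866,.1133,.1599,.3,5.6,8.7],[.5863,.1002,.1599,-5.1,5,12.3],[.589,.0872,.1615,-6.8,5.2,14],[.5943,.0745,.1644,-1.5,4.3,7.3],[.6025,.0651,.1684,-4.3,3.6,9.5],[.6128,.0586,.1734,-6.7,2.5,10.1],[.6236,.0555,.1786,-5.4,.8,8.4],[.6355,.0557,.1841,-6,.2,7.9],[.647,.0588,.1894,-5.6,-.2,6.7],[.6571,.065,.1939,-6.6,-.4,8],[.6656,.0738,.1977,-6.1,-1.6,8.3],[.6719,.0844,.2003,-5.5,-2.2,7.3],[.6756,.0963,.2018,-8.1,-2.9,9.9],[.6766,.1086,.202,-8,-6.1,7.2],[.6749,.1207,.2009,-4.9,-7,6.4],[.6706,.132,.1986,-4.6,-8.7,5.8],[.6639,.1419,.1953,-.4,-9.1,4.4],[.655,.1496,.191,2.9,-8.2,2.5],[.6455,.1548,.1864,3.1,-9.5,7.7],[.6342,.1569,.1811,6.9,-7.6,5.4],[.6227,.156,.1759,9.7,-7.2,3.2],[.6135,.1518,.1715,6.1,-1.3,10.2],[.604,.1448,.1672,5.6,2.6,8.9],[.5962,.1356,.1638,1.3,6.2,9.5]])
def polar(D):
    v=D[:,:3]-.062*n-c; a,b=v@d,v@l
    ph=np.arctan2(b,a); F=D[:,3:]
    return ph,np.c_[a,b],F@d,F@l,F@n
ph,ab,Fd,Fl,Fn=polar(D)
# centre of the path
q=least_squares(lambda q:np.hypot(*(ab-q[:2]).T)-q[2],[0,0,.05]).x; print("path centre/r",q)
for cen in([0,0],q[:2]):
    w=ab-cen; ph=np.arctan2(w[:,1],w[:,0])
    Ft=-(-Fd*np.sin(ph)+Fl*np.cos(ph)); Fr=Fd*np.cos(ph)+Fl*np.sin(ph)
    for nm,A in dict(plain=[1+0*ph,np.sin(ph),np.cos(ph)],N=[1+0*ph,np.sin(ph),np.cos(ph),Fn],NR=[1+0*ph,np.sin(ph),np.cos(ph),Fn,abs(Fr)]).items():
        k,*_=np.linalg.lstsq(np.array(A).T,Ft,rcond=None); res=Ft-np.array(A).T@k
        # Ft=a+A sin(ph+alpha): k1=A cos(al),k2=A sin(al)
        print(nm,k.round(2),"amp",np.hypot(k[1],k[2]).round(2),"alpha",np.degrees(np.arctan2(k[2],k[1])).round(1),"rms",res.std().round(2))
print(np.c_[np.degrees(ph),Ft,Fr,Fn,res].round(1))
E
python3 fit.py
```

```text
path centre/r [-0.00046485  0.00141628  0.05040118]
plain [ 5.24 -3.56  0.24] amp 3.57 alpha 176.2 rms 0.47
N [ 4.7  -3.83  0.21  0.07] amp 3.83 alpha 176.8 rms 0.44
NR [ 4.79 -3.86  0.21  0.06 -0.02] amp 3.87 alpha 176.9 rms 0.44
plain [ 5.17 -3.52  0.33] amp 3.53 alpha 174.7 rms 0.47
N [ 4.73 -3.73  0.31  0.06] amp 3.74 alpha 175.3 rms 0.44
NR [ 4.86 -3.78  0.3   0.05 -0.03] amp 3.79 alpha 175.5 rms 0.44
[[-2.190e+01  6.200e+00 -4.200e+00  3.600e+00 -4.000e-01]
 [-7.200e+00  6.000e+00 -3.100e+00  7.800e+00  1.000e-01]
 [ 7.900e+00  4.700e+00 -1.100e+00  1.340e+01 -5.000e-01]
 [ 2.330e+01  4.700e+00 -1.600e+00  1.560e+01  4.000e-01]
 [ 3.920e+01  2.300e+00 -3.900e+00  7.300e+00 -7.000e-01]
 [ 5.390e+01  2.000e+00 -2.800e+00  1.050e+01 -4.000e-01]
 [ 6.860e+01  2.600e+00 -1.500e+00  1.200e+01  6.000e-01]
 [ 8.250e+01  1.400e+00 -5.000e-01  9.900e+00 -2.000e-01]
 [ 9.740e+01  2.100e+00 -3.000e-01  9.700e+00  5.000e-01]
 [ 1.123e+02  2.200e+00 -5.000e-01  8.400e+00  6.000e-01]
 [ 1.268e+02  2.400e+00 -1.100e+00  1.000e+01  3.000e-01]
 [ 1.415e+02  2.600e+00 -4.000e-01  1.010e+01 -1.000e-01]
 [ 1.561e+02  2.900e+00 -7.000e-01  8.900e+00 -6.000e-01]
 [ 1.705e+02  3.600e+00 -2.500e+00  1.240e+01 -9.000e-01]
 [-1.753e+02  6.000e+00 -4.600e+00  9.800e+00  7.000e-01]
 [-1.613e+02  6.300e+00 -3.800e+00  7.800e+00  2.000e-01]
 [-1.472e+02  6.600e+00 -6.000e+00  7.100e+00 -2.000e-01]
 [-1.332e+02  7.500e+00 -5.500e+00  4.000e+00  0.000e+00]
 [-1.190e+02  7.300e+00 -5.200e+00  9.000e-01 -6.000e-01]
 [-1.058e+02  8.600e+00 -7.300e+00  5.600e+00  1.000e-01]
 [-9.160e+01  8.900e+00 -7.200e+00  1.900e+00  4.000e-01]
 [-7.740e+01  8.600e+00 -9.000e+00 -1.300e+00  3.000e-01]
 [-6.490e+01  8.500e+00 -5.200e+00  6.700e+00 -1.000e-01]
 [-5.050e+01  8.500e+00 -3.400e+00  5.700e+00  4.000e-01]
 [-3.590e+01  8.000e+00 -4.000e-01  8.100e+00  3.000e-01]]
```

Forward fit: alpha ≈ 176°, amplitude 3.6 N, mean 5.2 N. A return pass in the reverse direction, which also heads to the target, will cancel biases and play.

>>> apply_moves:
  motion:
    - [[0.08,0.074,0,0.004,-0.011,0.005],[0.08,0.074,0,0.004,-0.011,0.005],[0.08,0.074,0,0.004,-0.011,0.005],[0.08,0.074,0,0.004,-0.011,0.005],[0.08,0.074,0,0.004,-0.011,0.005],[0.08,0.074,0,0.004,-0.011,0.005]]

```text
t: 24.25
tcp_pos: [0.6026, 0.1431, 0.1663]
orientation: [[0.031, 0.908, 0.418], [1.0, -0.026, -0.016], [-0.004, 0.418, -0.908]]
contact_force: [-11.8, -2.0, 19.2]
width: 0.0155
grip_force: 120.3
```

>>> apply_moves:
  motion:
    - [[0.058,0.092,0,0,0,0],[0.058,0.092,0,0,0,0],[0.058,0.092,0,0,0,0],[0.058,0.092,0,0,0,0],[0.058,0.092,0,0,0,0],[0.058,0.092,0,0,0,0]]

```text
t: 24.75
tcp_pos: [0.6129, 0.15, 0.171]
orientation: [[0.03, 0.908, 0.418], [1.0, -0.026, -0.016], [-0.003, 0.418, -0.908]]
contact_force: [-11.1, 0.1, 18.6]
width: 0.0155
grip_force: 120.1
```

```bash
python3 -c "
from to import *
st()"
```

```text
t 24.75 phi -62.5 r 0.0473 k -0.0251 Ft 2.03 Fr 0.76 Fn 21.53 rot [-0.046  0.038 -0.002]
```

>>> apply_moves:
  motion:
    - [[0.037,0.102,-0.03,-0.006,0.005,0],[0.037,0.102,-0.03,-0.006,0.005,0],[0.037,0.102,-0.02,-0.006,0.005,0],[0.037,0.102,0,-0.006,0.005,0],[0.037,0.102,0,-0.006,0.005,0],[0.037,0.102,0,-0.006,0.005,0]]

```text
t: 25.25
tcp_pos: [0.6227, 0.1534, 0.1757]
orientation: [[0.03, 0.907, 0.419], [1.0, -0.026, -0.013], [-0.001, 0.419, -0.908]]
contact_force: [-5.0, 0.1, 7.9]
width: 0.0156
grip_force: 118.6
```

>>> apply_moves:
  motion:
    - [[0.012,0.109,0,0,0,0],[0.012,0.109,0,0,0,0],[0.012,0.109,0,0,0,0],[0.012,0.109,0,0,0,0],[0.012,0.109,0,0,0,0],[0.012,0.109,0,0,0,0]]

```text
t: 25.75
tcp_pos: [0.6347, 0.1545, 0.1813]
orientation: [[0.03, 0.907, 0.419], [1.0, -0.027, -0.013], [-0.001, 0.419, -0.908]]
contact_force: [-4.8, 0.1, 7.0]
width: 0.0155
grip_force: 118.6
```

>>> apply_moves:
  motion:
    - [[-0.015,0.108,0,0,0,0],[-0.015,0.108,0,0,0,0],[-0.015,0.108,0,0,0,0],[-0.015,0.108,0,0,0,0],[-0.015,0.108,0,0,0,0],[-0.015,0.108,0,0,0,0]]

```text
t: 26.25
tcp_pos: [0.6464, 0.1522, 0.1868]
orientation: [[0.03, 0.907, 0.419], [1.0, -0.027, -0.013], [-0.001, 0.419, -0.908]]
contact_force: [-5.4, -0.1, 8.5]
width: 0.0158
grip_force: 118.6
```

```bash
python3 -c "
from to import *
st()"
```

```text
t 26.25 phi -108.6 r 0.0478 k -0.0249 Ft 1.15 Fr -0.64 Fn 9.94 rot [-0.036  0.015 -0.005]
```

>>> apply_moves:
  motion:
    - [[-0.046,0.098,0,-0.005,0.002,0],[-0.046,0.098,0,-0.005,0.002,0],[-0.046,0.098,0,-0.005,0.002,0],[-0.046,0.098,0,-0.005,0.002,0],[-0.046,0.098,0,-0.005,0.002,0],[-0.046,0.098,0,-0.005,0.002,0]]

```text
t: 26.75
tcp_pos: [0.6568, 0.1466, 0.1918]
orientation: [[0.029, 0.906, 0.422], [1.0, -0.026, -0.012], [0.0, 0.422, -0.907]]
contact_force: [-6.6, -0.4, 7.8]
width: 0.0152
grip_force: 118.7
```

>>> apply_moves:
  motion:
    - [[-0.07,0.082,0,0,0,0],[-0.07,0.082,0,0,0,0],[-0.07,0.082,0,0,0,0],[-0.07,0.082,0,0,0,0],[-0.07,0.082,0,0,0,0],[-0.07,0.082,0,0,0,0]]

```text
t: 27.25
tcp_pos: [0.6653, 0.1383, 0.1959]
orientation: [[0.029, 0.906, 0.422], [1.0, -0.026, -0.012], [0.0, 0.422, -0.907]]
contact_force: [-7.3, 0.6, 7.9]
width: 0.0156
grip_force: 118.9
```

>>> apply_moves:
  motion:
    - [[-0.09,0.061,0,0,0,0],[-0.09,0.061,0,0,0,0],[-0.09,0.061,0,0,0,0],[-0.09,0.061,0,0,0,0],[-0.09,0.061,0,0,0,0],[-0.09,0.061,0,0,0,0]]

```text
t: 27.75
tcp_pos: [0.6716, 0.1279, 0.1991]
orientation: [[0.028, 0.906, 0.422], [1.0, -0.026, -0.011], [0.001, 0.422, -0.907]]
contact_force: [-7.8, 2.0, 8.7]
width: 0.0154
grip_force: 118.9
```

```bash
python3 -c "
from to import *
st()"
```

```text
t 27.75 phi -153.6 r 0.0492 k -0.0247 Ft 3.18 Fr -2.31 Fn 11.21 rot [-0.007 -0.011  0.001]
```

>>> apply_moves:
  motion:
    - [[-0.103,0.035,0,0,0,0],[-0.103,0.035,0,0,0,0],[-0.103,0.035,0,0,0,0],[-0.103,0.035,0,0,0,0],[-0.103,0.035,0,0,0,0],[-0.103,0.035,0,0,0,0]]

```text
t: 28.25
tcp_pos: [0.6752, 0.1161, 0.2011]
orientation: [[0.027, 0.906, 0.423], [1.0, -0.026, -0.01], [0.002, 0.423, -0.906]]
contact_force: [-5.8, 3.8, 8.1]
width: 0.0158
grip_force: 118.7
```

>>> apply_moves:
  motion:
    - [[-0.109,0.007,0,0,0,0],[-0.109,0.007,0,0,0,0],[-0.109,0.007,0,0,0,0],[-0.109,0.007,0,0,0,0],[-0.109,0.007,0,0,0,0],[-0.109,0.007,0,0,0,0]]

```text
t: 28.75
tcp_pos: [0.6761, 0.1035, 0.2018]
orientation: [[0.027, 0.905, 0.424], [1.0, -0.025, -0.009], [0.003, 0.424, -0.906]]
contact_force: [-5.1, 5.4, 7.7]
width: 0.0157
grip_force: 118.5
```

>>> apply_moves:
  motion:
    - [[-0.107,-0.022,0,0,0,0],[-0.107,-0.022,0,0,0,0],[-0.107,-0.022,0,0,0,0],[-0.107,-0.022,0,0,0,0],[-0.107,-0.022,0,0,0,0],[-0.107,-0.022,0,0,0,0]]

```text
t: 29.25
tcp_pos: [0.674, 0.0909, 0.2012]
orientation: [[0.027, 0.905, 0.425], [1.0, -0.025, -0.009], [0.003, 0.425, -0.905]]
contact_force: [-1.1, 6.3, 6.9]
width: 0.0157
grip_force: 118.4
```

```bash
python3 -c "
from to import *
st()"
```

```text
t 29.25 phi 162.9 r 0.0505 k -0.0242 Ft 6.48 Fr -0.19 Fn 6.83 rot [ 0.027 -0.035  0.005]
```

>>> apply_moves:
  motion:
    - [[-0.099,-0.045,0,0.004,-0.006,0],[-0.099,-0.045,0,0.004,-0.006,0],[-0.099,-0.045,0,0.004,-0.006,0],[-0.099,-0.045,0,0.004,-0.006,0],[-0.099,-0.045,0,0.004,-0.006,0],[-0.099,-0.045,0,0.004,-0.006,0]]

```text
t: 29.75
tcp_pos: [0.6692, 0.0792, 0.1993]
orientation: [[0.028, 0.905, 0.424], [1.0, -0.025, -0.012], [-0.0, 0.424, -0.906]]
contact_force: [1.1, 5.8, 7.0]
width: 0.0156
grip_force: 118.3
```

>>> apply_moves:
  motion:
    - [[-0.084,-0.069,0,0,0,0],[-0.084,-0.069,0,0,0,0],[-0.084,-0.069,0,0,0,0],[-0.084,-0.069,0,0,0,0],[-0.084,-0.069,0,0,0,0],[-0.084,-0.069,0,0,0,0]]

```text
t: 30.25
tcp_pos: [0.6619, 0.069, 0.1961]
orientation: [[0.029, 0.905, 0.425], [1.0, -0.026, -0.012], [-0.0, 0.425, -0.905]]
contact_force: [3.3, 5.7, 6.4]
width: 0.0153
grip_force: 118.4
```

>>> apply_moves:
  motion:
    - [[-0.063,-0.089,0,0,0,0],[-0.063,-0.089,0,0,0,0],[-0.063,-0.089,0,0,0,0],[-0.063,-0.089,0,0,0,0],[-0.063,-0.089,0,0,0,0],[-0.063,-0.089,0,0,0,0]]

```text
t: 30.75
tcp_pos: [0.6524, 0.0614, 0.1919]
orientation: [[0.029, 0.905, 0.425], [1.0, -0.026, -0.013], [-0.0, 0.426, -0.905]]
contact_force: [4.3, 4.2, 6.1]
width: 0.0153
grip_force: 118.3
```

```bash
python3 -c "
from to import *
st()"
```

```text
t 30.75 phi 119.5 r 0.0519 k -0.0239 Ft 7.66 Fr -0.61 Fn 3.74 rot [ 0.033  0.004 -0.   ]
```

```bash
cat > fit2.py <<'E'
from fit import *
E2=np.array([[.6026,.1431,.1663,-11.8,-2,19.2],[.6129,.15,.171,-11.1,.1,18.6],[.6227,.1534,.1757,-5,.1,7.9],[.6347,.1545,.1813,-4.8,.1,7],[.6464,.1522,.1868,-5.4,-.1,8.5],[.6568,.1466,.1918,-6.6,-.4,7.8],[.6653,.1383,.1959,-7.3,.6,7.9],[.6716,.1279,.1991,-7.8,2,8.7],[.6752,.1161,.2011,-5.8,3.8,8.1],[.6761,.1035,.2018,-5.1,5.4,7.7],[.674,.0909,.2012,-1.1,6.3,6.9],[.6692,.0792,.1993,1.1,5.8,7],[.6619,.069,.1961,3.3,5.7,6.4],[.6524,.0614,.1919,4.3,4.2,6.1]])
print("=== reverse / joint")
A=[polar(D),polar(E2)]
def resid(p,full=False):
    a,s,al,pl,bd,bl,mu=p; out=[]
    for sg,(ph,ab,Fd,Fl,Fn) in zip((1,-1),A):
        f=ph-sg*pl
        Ft=-sg*(-(Fd-bd)*np.sin(ph)+(Fl-bl)*np.cos(ph))
        out.append(Ft-(a+sg*s*np.sin(f+al)+mu*Fn))
    return np.r_[np.concatenate(out),(0 if full else 1)*np.array([bd/.5,bl/.5])*.4,(pl-.03)/.03*.4]
for fixb in(0,1):
    r=least_squares(lambda p:resid(p*np.array([1,1,1,1,fixb,fixb,1])),[4.4,3.4,3,.03,0,0,.05])
    p=r.x; J=np.linalg.pinv(r.jac.T@r.jac)
    print("a,amp",p[:2].round(2),"alpha",np.degrees(p[2]).round(1),"+-",np.degrees(np.sqrt(J[2,2])*.45).round(1),"play deg",np.degrees(p[3]).round(1),"bias",p[4:6].round(2),"mu",p[6].round(3),"rms",r.fun.std().round(2))
E
python3 fit2.py | sed -n '/===/,$p'
```

```text
=== reverse / joint
a,amp [4.73 3.88] alpha 180.0 +- 1.6 play deg 2.7 bias [-0.15  0.  ] mu 0.056 rms 0.4
a,amp [4.73 3.95] alpha 177.4 +- 8.0 play deg 2.8 bias [0.06 0.18] mu 0.056 rms 0.4
```

>>> apply_moves:
  motion:
    - [[0.066,0.087,0,0.005,0,0],[0.066,0.087,0,0.005,0,0],[0.066,0.087,0,0.005,0,0],[0.066,0.087,0,0.005,0,0],[0.066,0.087,0,0.005,0,0],[0.066,0.087,0,0.005,0,0]]

```text
t: 31.25
tcp_pos: [0.66, 0.0672, 0.1951]
orientation: [[0.031, 0.908, 0.418], [1.0, -0.027, -0.016], [-0.003, 0.418, -0.908]]
contact_force: [-9.4, 0.4, 13.9]
width: 0.0154
grip_force: 119.6
```

>>> apply_moves:
  motion:
    - [[0.086,0.067,0,0,0,0],[0.086,0.067,0,0,0,0],[0.086,0.067,0,0,0,0],[0.086,0.067,0,0,0,0],[0.086,0.067,0,0,0,0],[0.086,0.067,0,0,0,0]]

```text
t: 31.75
tcp_pos: [0.6677, 0.0767, 0.1984]
orientation: [[0.032, 0.908, 0.418], [0.999, -0.027, -0.017], [-0.004, 0.418, -0.908]]
contact_force: [-9.6, -2.7, 14.8]
width: 0.0158
grip_force: 119.4
```

>>> apply_moves:
  motion:
    - [[0.1,0.043,0,0,0,0],[0.1,0.043,0,0,0,0],[0.1,0.043,0,0,0,0],[0.1,0.043,0,0,0,0],[0.1,0.043,0,0,0,0],[0.1,0.043,0,0,0,0]]

```text
t: 32.25
tcp_pos: [0.673, 0.0878, 0.2007]
orientation: [[0.032, 0.908, 0.418], [0.999, -0.027, -0.018], [-0.004, 0.419, -0.908]]
contact_force: [-8.7, -3.9, 12.9]
width: 0.0155
grip_force: 119.3
```

```bash
python3 -c "
from to import *
st()"
```

```text
t 32.25 phi 158.4 r 0.0504 k -0.0243 Ft -4.73 Fr -0.65 Fn 15.33 rot [-0.043  0.056 -0.014]
```

>>> apply_moves:
  motion:
    - [[0.106,0.026,-0.02,-0.004,0.005,0],[0.106,0.026,-0.02,-0.004,0.005,0],[0.106,0.026,0,-0.004,0.005,0],[0.106,0.026,0,-0.004,0.005,0],[0.106,0.026,0,-0.004,0.005,0],[0.106,0.026,0,-0.004,0.005,0]]

```text
t: 32.75
tcp_pos: [0.6756, 0.0997, 0.2017]
orientation: [[0.032, 0.907, 0.419], [0.999, -0.028, -0.015], [-0.002, 0.42, -0.908]]
contact_force: [-4.6, -4.6, 7.9]
width: 0.0152
grip_force: 118.7
```

>>> apply_moves:
  motion:
    - [[0.07,0.002,0,0,0,0],[0.07,0.002,0,0,0,0],[0.07,0.002,0,0,0,0],[0.07,0.002,0,0,0,0],[0.07,0.002,0,0,0,0]]

```text
t: 33.17
tcp_pos: [0.6761, 0.1064, 0.2018]
orientation: [[0.032, 0.907, 0.42], [0.999, -0.028, -0.016], [-0.002, 0.42, -0.908]]
contact_force: [-3.3, -5.7, 7.8]
width: 0.0158
grip_force: 118.7
```

```bash
python3 -c "
from to import *
st()"
```

```text
t 33.17 phi -179.7 r 0.0497 k -0.0244 Ft -5.76 Fr 0.44 Fn 8.33 rot [-0.03   0.035 -0.019]
```

>>> apply_moves:
  motion:
    - [[0.05,0,0,0,0,0],[0.05,0,0,0,0,0],[0.04,-0.001,0,0,0,0],[0,0,0,0,0,0],[0,0,0,0,0,0],[0,0,0,0,0,0]]

```text
t: 33.67
tcp_pos: [0.6762, 0.1093, 0.2018]
orientation: [[0.032, 0.907, 0.42], [0.999, -0.028, -0.015], [-0.002, 0.42, -0.908]]
contact_force: [-3.0, -4.8, 7.3]
width: 0.0154
grip_force: 118.5
```

```bash
python3 - <<'E'
from to import *
st()
for nm in("phi",):
  for a in(170,181,192):
    a=np.radians(a); m=c+.05*(d*np.cos(a)+l*np.sin(a))+.026*n
    # 6 bolts not needed; print projected mouth
    print(np.degrees(a),((proj("scene",m)[0]-[265,165]+.5)*6).round(0))
f=grab_frame("scene")["image"]; cv2.imwrite("pics/m7.png",cv2.resize(f[165:265,265:365],(600,600),interpolation=cv2.INTER_CUBIC))
E
```

```text
t 33.67 phi -176.3 r 0.0498 k -0.0244 Ft -4.94 Fr 0.18 Fn 7.84 rot [-0.03   0.033 -0.019]
170.0 [252. 150.]
181.0 [234. 158.]
192.00000000000003 [220. 170.]
```

View pics/m7.png

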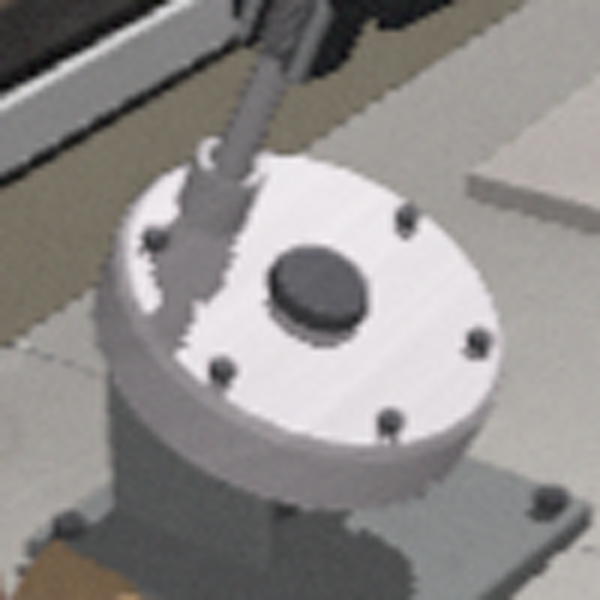

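The pin is home in the socket, whose mouth is at about (232,165). I use the bolts at (155,240), (407,220), (478,343), (389,422) and (221,372) to get the true rotor angle.

```bash
python3 - <<'E'
from to import *
B=np.array([(155,240),(407,220),(478,343),(389,422),(221,372)],float); px=(B+.5)/6-.5+[265,165]
idx=np.array([0,2,3,4,5])
def rs(q):  # angle + small pixel bias
    a=q[0]+q[3]*np.arange(6)*np.pi/3
    P=c+.002*n+.06195*(np.cos(a)[:,None]*d+np.sin(a)[:,None]*l)
    pr=proj("scene",P)+q[1:3]
    D=np.linalg.norm(pr[:,None]-px[None],axis=2)
    return (pr[D.argmin(0)]-px).ravel()
for g in range(0,60,10):
    r=least_squares(lambda q:rs(np.r_[q,1]),[np.radians(g),0,0])
    # rotor turn = angle - 3.11297 (mod 60); socket phi = -32.53 + turn
    print(round(r.cost,2),np.degrees(r.x[0]).round(1)%60,"socket phi mod60",(np.degrees(r.x[0]-3.11297)-32.53)%60+180-0 if 0 else round((np.degrees(r.x[0]-3.11297)-32.53)%60,1),r.x[1:].round(2))
E
```

```text
0.08 33.6 socket phi mod60 2.8 [0.35 0.37]
0.08 33.6 socket phi mod60 2.8 [0.35 0.37]
0.08 33.6 socket phi mod60 2.8 [0.35 0.37]
0.08 33.6 socket phi mod60 2.8 [0.35 0.37]
0.08 33.6 socket phi mod60 2.8 [0.35 0.37]
0.08 33.6 socket phi mod60 2.8 [0.35 0.37]
```

>>> apply_moves:
  motion:
    - [[-0.03,0,0,0,0,0],[0,0,0,0,0,0],[0,0,0,0,0,0],[0,0,0,0,0,0],[0,0,0,0,0,0],[0,0,0,0,0,0]]

```text
t: 34.22
tcp_pos: [0.6761, 0.1091, 0.2018]
orientation: [[0.031, 0.907, 0.42], [1.0, -0.028, -0.015], [-0.002, 0.42, -0.908]]
contact_force: [-2.9, -4.2, 6.7]
width: 0.0155
grip_force: 118.5
```

```bash
python3 - <<'E'
from to import *
st(); print(env.read_state()["qvel"])
f=grab_frame("scene")["image"]; cv2.imwrite("pics/fin.png",f)
E
```

```text
t 34.22 phi -176.5 r 0.0498 k -0.0244 Ft -4.31 Fr 0.02 Fn 7.21 rot [-0.03   0.028 -0.016]
[ 2.73897556e-04 -2.78302230e-04 -4.47118532e-04 -6.93173335e-05
  3.24958835e-04  7.04897646e-05 -2.65710172e-03]
```

View pics/fin.png

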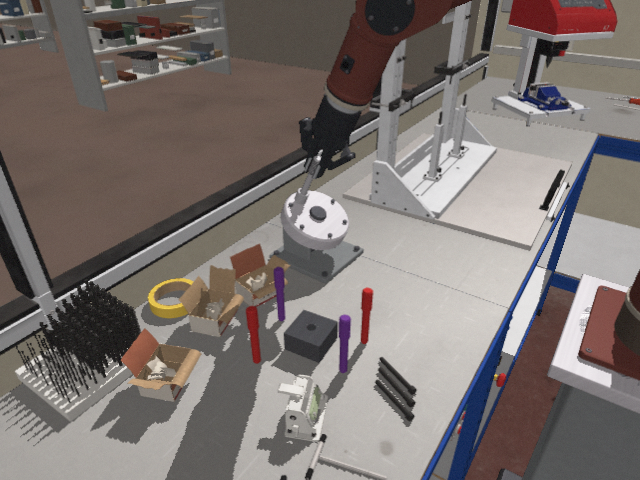

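The final view shows the pin held in the socket at (305,190), the rack empty at (311,335), and the cartons, latch unit and black pins undisturbed. I'm handing it in.

```bash
python3 -c "
from rig import order
print(order.job_done())"
```

```text
the job is handed in; nothing more can be done
None
```

The job is handed in at about 34 s: the pin is held fully home in the socket, the rotor is at rest with its heavy side within an estimated few degrees of the lowest point, and the bystanders look undisturbed in the last picture.

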